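# Hold a specimen slide flush on the tilted stage of a macro imaging rig

### The arm

A 6-joint arm with a two-finger parallel gripper is mounted at the origin on the work surface. World frame = base frame: x ahead of the robot, y to its left, z up, the work surface at z = 0. Lengths are in m, angles in rad, forces in N, time in s.
With the tool pointing down it reaches from about 0.375 to 0.925 m from the base axis. Payload 5.7 kg.
Tool frame: the origin (TCP) lies midway between the tips of the shut fingers; the grasp point (between the pads) lies 19 mm behind it; z points along the fingers, x is the direction in which the jaws open and shut, and the axes are right-handed (so a half turn about z gives the same grasp; the last joint's range is limited). The gripper opens to 85 mm and grips with 20 to 120 N. Pads are 22 mm wide; open, the fingers measure 114 mm over their backs; the gripper's body (76 mm by 85 mm) begins 54 mm behind the grasp point. The pads swing forward as they close: fully open they stand 13 mm farther back than shut.
Start: joints at [-1.282, 0.359, 1.51, -0, 1.272, -0.115], TCP at [0.236, -0.552, 0.231] pointing down, gripper open.
Joint ranges: [-2.97, 2.97], [-1.01, 2.36], [0.21, 2.38], [-0.96, 4.11], [0.2, 2.71], [-2.98, 2.98]. Speed limits (rad/s): [2.39, 2.39, 3.14, 3.14, 3.14, 3.14].

### API

Orientations are given as a 3x3 rotation matrix whose columns are the frame's x, y, z axes.
In Python, from workcell import ctrl gives the robot as it stands.
- The arm moves only by the shell command python3 -m handwheel 'ROWS' [FORCE]. ROWS is JSON, a list of rows, each a list of 3 entries, a list of its own where there are three numbers: the opening in per cent of the stroke, from 0 (shut) to 100 (fully open), then the shift along the tool's x, y, z in mm, then the turn about the tool's z in degrees. A call has 1 to 5 rows; each row is the pose to reach, as a shift and turn from the pose commanded when the call began, along the tool's axes at that moment; what a row does not reach only later rows make up. A row lasts 1/8 s, in which the tool goes at most 62.5 mm and 10.7 degrees, less where a joint would pass 70% of its speed; a pose out of reach is approached as far as the arm can. A call with a gripper value outside its range is refused whole. The fingers move at their own pace and stop on an object; FORCE is the grip in N (left out, the last holds). Time passes only in rows, so rows that repeat a pose let the fingers close. It gives the time, the measured TCP pose, the force and the opening at its end, in the units of the state.
- ctrl.get_state(): the state, without advancing time (a new reading comes with each control period).
- ctrl.snapshot(name): name is "side" or "top"; returns the picture (400x640x3 uint8, blue, green, red); there is no depth.
- ctrl.calibration(name): a dict with "camera_matrix" (3x3 intrinsics, pixels), "position" and "rotation" of the camera in the world. Camera axes: x right, y down, z forward; pixel columns grow to the right and rows downward; lengths in m; the calibration is good to about 2 mm. A picture is of the moment at which its call begins. calibration takes no time and is no camera call.
- ctrl.sign_off(): hands the job in, once; it reports no verdict.
The state is a dict: "time": time; "qpos": joint angles; "joint_vel": joint speeds; "effort": joint torques, N m; "position": TCP position; "eef_rot": TCP orientation; "force": force on the tool from outside, world axes, zero at the start; "torque": the same for the moment, N m; "grip_width": finger opening in m.
Only numpy, scipy, OpenCV 4.12 (cv2) and the standard library are available. Lean on these libraries where they do the work, as an engineer would, in place of code of your own. Each camera call takes 0.05 s, during which the arm holds its last target. There are 200 camera calls.

### The job

Get the beetle slide ready for its picture: first lean the white reflector panel from the rack at an easy slant against the plain long side of the white lamp controller box, facing the stage, and let go of it. Then take the slide carrier out of its block by its plain top end and lay it, with its specimen side towards the lens, straight and fully flush on the steeply sloped face of the tilting stage, the specimen in the middle of the face, without shifting the stage's set tilt. There is no ledge or clip, so finish while still gripping the carrier and pressing it lightly on the face; leave everything else where it stands.

Things in the scene. Friction and masses are not known exactly. Their poses are not given: they have to be found in the camera images.
- panel: stiff matt white reflector panel, 8 mm thick (its x), 110 mm wide (its y), 150 mm high (its z, up at the start), about 0.1 kg, both sides alike. Origin at the centre of its lower edge face. It stands upright, with about 1 mm of play each side, in a 10 mm slot 27 mm deep in the rack; its upper part is free to be pinched across the thickness from above.
- rack: fixed low aluminium rack, 84 x 130 mm, 33 mm high, origin under its centre. Two slots run along its y: one at x = +20 mm, which holds the reflector panel, one at x = -20 mm with the shorter grey plate. Slot floors 6 mm above the bench.
- controller: fixed white lamp controller box, 120 mm (x) by 200 mm (y), 90 mm high, origin under its centre on the bench. Its plain long side is the face at x = -60 mm, looking along its -x towards the stage, where the panel is to lean; the controls are on the short +y end.
- slide: aluminium slide carrier, 8 mm thick (its x), 36 wide (y), 120 long (z, up at the start), 50-100 g; origin at the centre of its lower end. Glass slide with beetle below; the top 38 mm are plain metal to grip across the thickness. Specimen side +x; flat back -x goes on the stage. Stands loosely (1 mm) upright in the block, specimen side facing away from the robot within 30 deg
- specimen (a point): the beetle in the middle of the carrier's specimen side: 38 mm above the carrier's lower end, on the +x surface (x = +4 mm of the carrier). Axes as the carrier's.
- block: fixed grey slide block, 84 x 60 mm, 32 mm high, origin under its centre. The carrier stands in the slot at x = +21 mm, 24 mm deep, its floor 8 mm above the bench; two bare glass slides are fixed at x = -22 and -33 mm and reach 82 mm above the bench.
- stage_face (a point): centre of the front face of the tilting stage: dark steel plate 64 x 64 x 8 mm between two cheeks, about 115 mm up. x = outward normal (to the lens and up), y across, z up the slope. Leans back 12-29 deg from upright, differing each time, top towards the robot. Nothing above its top edge. A friction pivot through the middle keeps the tilt; it slips at 1 Nm (30 N at the edge)
- stage_top (a point): middle of the upper edge of that face, 32 mm up the slope from stage_face; it tells whether the stage's tilt has been shifted. Axes as stage_face.
- rig: fixed imaging rig; origin on the bench under the stage, x points from stage to camera. Dark baseboard 120 wide, 12 high, x = -80 to 400 mm. Ring light and lens (to 163 mm high, 96 wide) from x = 178, camera 128 wide, 165 high, to x = 343. The stage's cheeks reach 45 mm to each side (a knob to 63 on -y) and 130 mm up
- petri: bystander: closed petri dish, 92 mm across, 16 mm high; leave it alone
- vial1: bystander: small glass vial with white cap, 28 mm across, 55 mm high, to the right of the camera; leave it alone
- vial2: bystander: another such vial, near the robot on the right; leave it alone
- jar: bystander: amber jar, 64 mm across, 85 mm high, on the left; leave it alone
- forceps: bystander: steel forceps lying flat, about 140 mm long, 9 mm high; leave it alone
- brush: bystander: fine brush with a thin wooden handle, 150 mm long, lying on the left near the robot; leave it alone
- backplate: bystander: grey background plate 6 x 100 x 70 mm (thickness, width, height) standing in the rack's other slot, 20 mm to the -x side (rack frame) of the rack's centre; origin at the centre of its lower edge plane; leave it alone

How it is judged:
On the way:
1. the reflector panel leans on the controller's plain long side and has been let go, the slide carrier still in its block (angle between panel's own z axis and vertical between 0.1 and 0.65 rad and x of panel in the frame of controller between -0.16 and -0.066 m and y of panel in the frame of controller between -0.06 and 0.06 m and height (world z) of panel below 0.012 m and angle between the y axis of panel and the y axis of controller, either way round below 0.3 rad and contact force between panel and controller above 0.03 N and contact force between the fingers and panel below 0.05 N and linear speed of panel below 0.03 m/s and distance of slide from where it was at the start of the episode below 0.02 m), for 0.3 s.
At the end, for the whole second after the job is handed in: Panel released, at rest, leaning 6-37 deg on the box's long side, within 60 mm of its middle. Carrier gripped, specimen out, flush on the stage (0.04 rad; straight to 0.12 rad), specimen within 12 mm of the middle, pressed with 0.8-25 N, still; stage edge moved under 5 mm (angle between panel's own z axis and vertical between 0.1 and 0.65 rad and x of panel in the frame of controller between -0.16 and -0.066 m and y of panel in the frame of controller between -0.06 and 0.06 m and height (world z) of panel below 0.012 m and angle between the y axis of panel and the y axis of controller, either way round below 0.3 rad and contact force between panel and controller above 0.03 N and contact force between the fingers and panel below 0.05 N and linear speed of panel below 0.03 m/s and x of specimen in the frame of stage_face between 0.005 and 0.011 m and y of specimen in the frame of stage_face between -0.012 and 0.012 m and z of specimen in the frame of stage_face between -0.012 and 0.012 m and angle between the x axis of slide and the x axis of stage_face, either way round below 0.04 rad and angle between the z axis of slide and the z axis of stage_face, either way round below 0.12 rad and contact force between slide and rig between 0.8 and 25 N and contact force between the fingers and slide above 2 N and contact force between slide and block below 0.05 N and linear speed of slide below 0.02 m/s and distance of stage_top from where it was at the start of the episode below 0.005 m); the arm keeps its last pose, push and grip.
It fails at once if the stage's set tilt is shifted (its upper edge moves 6 mm) (distance of stage_top from where it was at the start of the episode above 0.006 m).
It fails at once if a bystander is pushed more than 20 mm (distance of any of petri, vial1, vial2, jar, forceps, brush, backplate from where it was at the start of the episode above 0.02 m).
It fails at once if the specimen is pressed on the stage with more than 40 N (contact force between slide and rig above 40 N).
It also fails if it takes over 59 s, if anything falls off the work surface, if the arm or the gripper's body presses on something with over 40 N, if the wrist force passes 120 N, or if a joint passes its speed limit or range.

## Working session

There is one attempt and no reset: what is moved stays moved. The work goes in short steps, Python scripts to look and compute and a shell command to move; the robot and the scene stay as the last step left them, time stands still between calls to the robot, and variables do not carry over. Pictures are saved under pics/ and viewed, about 8 in all and at most 12, crops included, and the job is handed in when it is done.

```bash
mkdir -p pics; ls
python3 - <<'E'
from workcell import ctrl
import cv2,numpy as np
for n in("side","top"):
    im=ctrl.snapshot(n); cv2.imwrite(f"pics/{n}0.png",im)
    print(n,{k:np.round(np.array(v),4).tolist() for k,v in ctrl.calibration(n).items()})
s=ctrl.get_state(); print({k:np.round(np.array(v),4).tolist() for k,v in s.items()})
E
```

```text
pics
side {'camera_matrix': [[417.0898, 0.0, 321.9561], [0.0, 417.0898, 200.1435], [0.0, 0.0, 1.0]], 'position': [0.2471, -1.0631, 0.7664], 'rotation': [[0.9674, -0.1389, 0.2118], [-0.253, -0.4966, 0.8303], [-0.0101, -0.8568, -0.5155]]}
top {'camera_matrix': [[415.3116, 0.0, 318.5215], [0.0, 415.3116, 205.0246], [0.0, 0.0, 1.0]], 'position': [0.3414, 0.019, 1.5056], 'rotation': [[-0.0184, -0.99, 0.1401], [-0.9998, 0.0171, -0.0101], [0.0076, -0.1403, -0.9901]]}
{'time': 0.1, 'qpos': [-1.2821, 0.3595, 1.5113, -0.0, 1.2725, -0.1151], 'joint_vel': [-0.0004, -0.0018, -0.0025, -0.0023, 0.0008, -0.0006], 'effort': [-0.0003, -52.8653, -27.9349, -0.0001, 0.0051, 0.0], 'position': [0.2355, -0.5512, 0.2305], 'eef_rot': [[0.3929, -0.9196, -0.0005], [-0.9196, -0.3929, 0.0016], [-0.0017, -0.0002, -1.0]], 'force': [-0.1982, -0.2503, -0.6919], 'torque': [0.0046, 0.0126, 0.0377], 'grip_width': 0.0853}
```

View pics/side0.png

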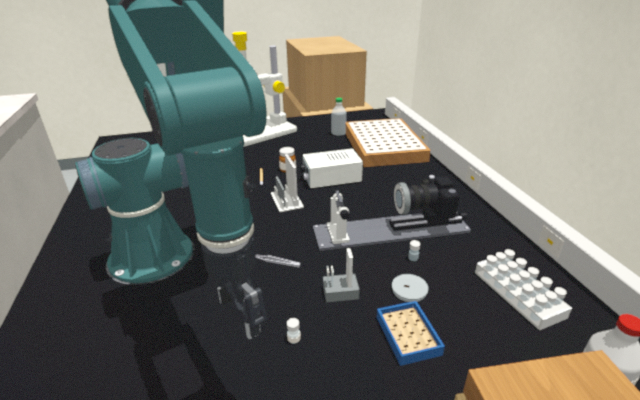

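View pics/top0.png

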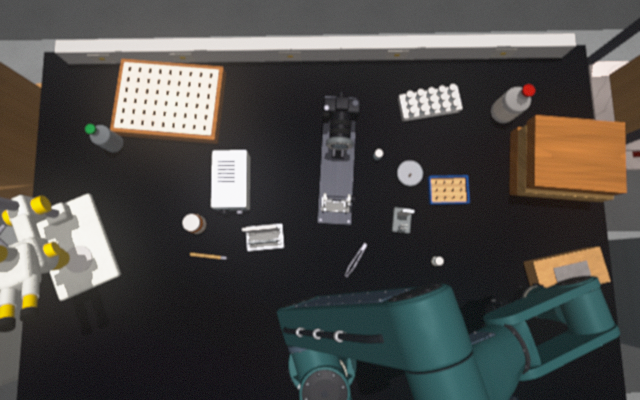

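The top view shows the controller at about (230,180), the rack at (264,237), the rig at (337,160), the block at (402,220), and the dish, vials, jar, forceps and brush around them. Next I'm enlarging both views.

Run:
```python
import cv2
t=cv2.imread("pics/top0.png")[130:260,200:420]; s=cv2.imread("pics/side0.png")[140:305,265:475]
cv2.imwrite("pics/t0c.png",cv2.resize(t,None,fx=3.6,fy=3.6,interpolation=cv2.INTER_CUBIC))
cv2.imwrite("pics/s0c.png",cv2.resize(s,None,fx=3.6,fy=3.6,interpolation=cv2.INTER_CUBIC))
```

```text
(no output)
```

View pics/t0c.png

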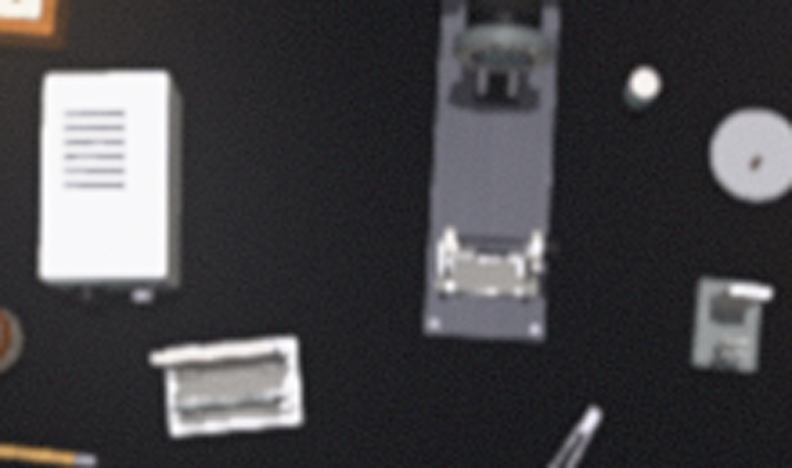

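View pics/s0c.png

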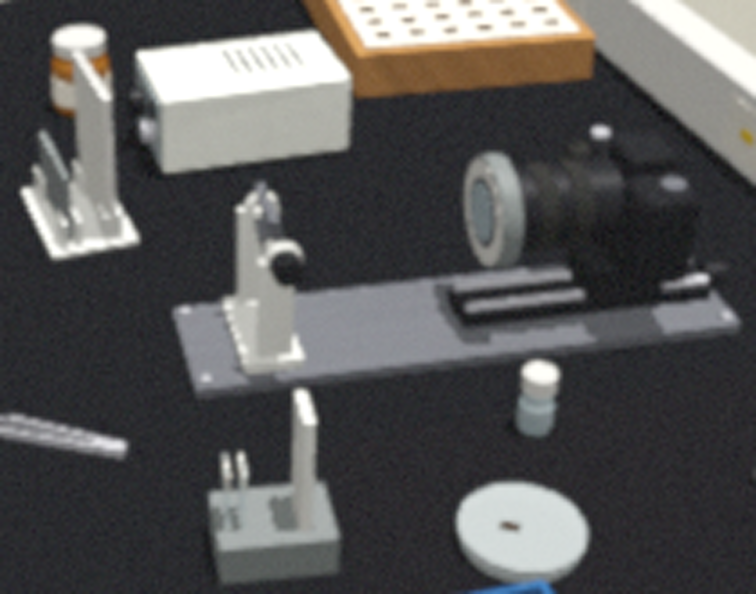

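The crops show:
- **Controller:** top at crop (40-170, 72-280), with its knobs at the bottom end, towards the robot. So its plain side looks right, along world -y.
- **Panel:** top edge at about crop (150,357)-(275,342).
- **Carrier:** top at about (730,288)-(772,292).
- **Stage:** crop (440-545, 230-300).

Now I'll measure these and zoom in on the stage.

```bash
cat > h.py <<'E'
import cv2,numpy as np
from workcell import ctrl
C={n:{k:np.array(v) for k,v in ctrl.calibration(n).items()} for n in("side","top")}
def ray(n,p):
    c=C[n]; return c["position"],c["rotation"]@np.linalg.solve(c["camera_matrix"],[p[0],p[1],1.])
def cast(n,p,z):
    o,d=ray(n,p); return o+d*(z-o[2])/d[2]
def proj(n,P):
    c=C[n]; q=c["camera_matrix"]@(c["rotation"].T@(np.asarray(P)-c["position"])); return q[:2]/q[2]
def tri(pt,ps):
    A,b=[],[]
    for n,p in(("top",pt),("side",ps)):
        o,d=ray(n,p); d/=np.linalg.norm(d); M=np.eye(3)-np.outer(d,d); A.append(M); b.append(M@o)
    return np.linalg.lstsq(np.vstack(A),np.hstack(b),rcond=None)[0]
def blobs(n,im,box,lo,hi,f=4,amin=10):
    x0,y0,x1,y1=box; g=cv2.resize(cv2.cvtColor(im,6)[y0:y1,x0:x1],None,fx=f,fy=f,interpolation=cv2.INTER_CUBIC)
    cs,_=cv2.findContours(cv2.inRange(g,lo,hi),cv2.RETR_EXTERNAL,cv2.CHAIN_APPROX_NONE)
    return [(cv2.contourArea(c)/f/f,(cv2.boxPoints(cv2.minAreaRect(c))+.5)/f-.5+[x0,y0],(c[:,0]+.5)/f-.5+[x0,y0]) for c in cs if cv2.contourArea(c)>amin*f*f]
def go(P,yaw):  # TCP target world, yaw deg of tool x -> shift mm in tool axes, turn deg
    s=ctrl.get_state(); R=np.array(s["eef_rot"]); y=np.degrees(np.arctan2(R[1,0],R[0,0]))
    t=-((yaw-y+180)%360-180)
    print("shift",np.round(R.T@(np.array(P)-s["position"])*1000,1),"turn",round(t,1),"yaw",round(y,1),"pos",np.round(s["position"],4),"F",np.round(s["force"],2),"t",round(s["time"],2),"w",round(s["grip_width"],4))
E
python3 - <<'E'
from h import *
np.set_printoptions(precision=4,suppress=True)
t=cv2.imread("pics/top0.png"); s=cv2.imread("pics/side0.png")
for nm,box,lo,hi,z,a in (("ctrl",(205,140,252,215),165,255,.09,500),("slide",(385,200,420,240),150,255,.128,10),("block",(385,200,420,240),70,255,.032,100),("rack+panel",(236,218,292,256),120,255,.033,100),("rig",(312,60,362,232),60,255,.012,600)):
    for ar,b,c in blobs("top",t,box,lo,hi,amin=a):
        W=np.array([cast("top",p,z)[:2] for p in b]); print(nm,round(ar),"px",b.round(1).tolist(),"\n W",W.tolist(),"sides",np.linalg.norm(W[0]-W[1]),np.linalg.norm(W[1]-W[2]))
A=cv2.resize(t[180:235,312:366],None,fx=7,fy=7,interpolation=cv2.INTER_CUBIC)
B=cv2.resize(s[185:240,320:374],None,fx=7,fy=7,interpolation=cv2.INTER_CUBIC)
cv2.imwrite("pics/st.png",np.hstack([A,B]))
E
```

```text
ctrl 1989 px [[210.6, 207.1], [210.9, 149.4], [246.4, 149.6], [246.1, 207.3]] 
 W [[0.5409440232693752, 0.37524146526529467], [0.7448931106554532, 0.3777590980442128], [0.7421442451561426, 0.25360035115839985], [0.5381291433988711, 0.25352007568937107]] sides 0.20396462614978988 0.12418917299744238
slide 99 px [[393.2, 229.7], [395.1, 208.7], [409.9, 210.1], [408.0, 231.0]] 
 W [[0.44936357746373456, -0.24183653176458633], [0.5194824000479729, -0.2512893371728693], [0.5140560074904418, -0.30091555557879535], [0.44398874448150416, -0.291110756612849]] sides 0.07075312580152732 0.049922012073444155
slide 39 px [[401.3, 211.6], [401.9, 207.6], [414.0, 209.2], [413.4, 213.2]] 
 W [[0.5093851245159889, -0.27181075216641926], [0.5228746185128487, -0.274271952560457], [0.5166028888894609, -0.31456062909182125], [0.5031265714314472, -0.3120448605510471]] sides 0.013712182746409344 0.04077391383124485
block 462 px [[390.7, 231.2], [393.5, 205.9], [415.0, 208.3], [412.2, 233.6]] 
 W [[0.45137294617181295, -0.25096359945864644], [0.5422884191970099, -0.2649937821074484], [0.5323136340901595, -0.341759830371855], [0.4415218490300406, -0.327072030892296]] sides 0.09199168038770708 0.07741138484784421
rack+panel 930 px [[240.8, 226.2], [282.1, 222.4], [284.4, 247.7], [243.2, 251.5]] 
 W [[0.4786967984312759, 0.2811752146847637], [0.4898004027055042, 0.13470098309091716], [0.40004448307251184, 0.12695161056177512], [0.3892177259721687, 0.27220520393074843]] sides 0.14689448780974204 0.090089832299542
rig 2986 px [[316.6, 223.0], [321.5, 120.6], [355.9, 122.2], [351.0, 224.6]] 
 W [[0.4875392138783513, 0.011957495964907116], [0.8715385162623861, -0.013197970668824222], [0.8631010576261244, -0.14191567152296278], [0.47936632206451046, -0.1122781734633917]] sides 0.38482237686104764 0.12899394257644087
```

View pics/st.png

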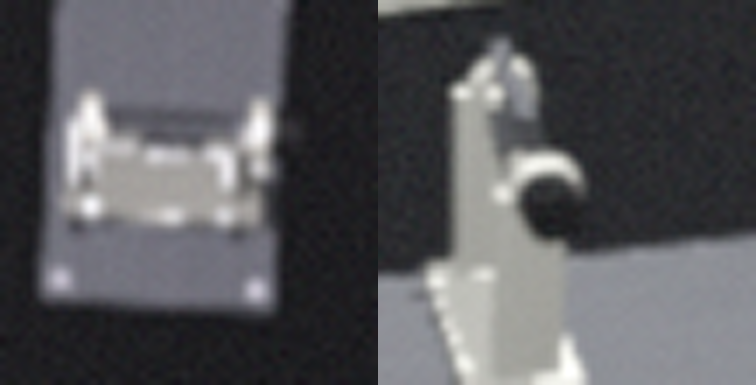

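The zoom has the stage cheeks at top-zoom columns 75-100 and 235-265. In the side zoom a dark plate tip stands above the cheeks at about (500,40). I'm checking where each plate corner should appear for a few tilts.

Run:
```python
from h import *
np.set_printoptions(precision=4,suppress=True)
a=np.radians(-3.75); X=np.array([np.cos(a),np.sin(a),0]);Y=np.array([-X[1],X[0],0]);Z=np.array([0,0,1.])
O=np.array([.4835+.0015,-.0502,0])+.08*X; print("O",O)
zt=lambda P:((proj("top",P)-[312,180]+.5)*7).round(0); zs=lambda P:((proj("side",P)-[320,185]+.5)*7+[378,0]).round(0)
for n,p in(("boardNL",(-.08,.06,.012)),("boardNR",(-.08,-.06,.012)),("cheekTopR",(0,-.045,.13)),("cheekTopL",(0,.045,.13)),("knob",(0,-.063,.115)),("pivot",(0,0,.115))):
    P=O+p[0]*X+p[1]*Y+p[2]*Z; print(n,zt(P),zs(P))
for th in(12,20,29):
    c,s=np.cos(np.radians(th)),np.sin(np.radians(th))
    for n,y,u in(("TL",.032,.032),("TR",-.032,.032),("BL",.032,-.032),("BR",-.032,-.032)):
        F=O+Z*.115+Y*y+u*(-s*X+c*Z)+.004*(c*X+s*Z); B=F-.008*(c*X+s*Z)
        print(th,n,"front",zt(F),zs(F),"back",zt(B),zs(B))
t=cv2.imread("pics/top0.png");s=cv2.imread("pics/side0.png")
print(cv2.cvtColor(t,6)[190:214,320:352:1]); print(cv2.cvtColor(s,6)[186:216,328:346])
```

```text
O [ 0.5648 -0.0554  0.    ]
boardNL [ 40. 301.] [330. 285.]
boardNR [272. 313.] [378. 443.]
cheekTopR [268. 122.] [560. 167.]
cheekTopL [ 80. 113.] [511.  59.]
knob [302. 128.] [570. 221.]
pivot [172. 122.] [534. 142.]
12 TL front [108. 114.] [512.  40.] back [107. 131.] [494.  45.]
12 TR front [243. 120.] [547. 116.] back [242. 137.] [528. 121.]
12 BL front [106. 108.] [540. 161.] back [105. 124.] [522. 166.]
12 BR front [235. 114.] [575. 239.] back [234. 130.] [557. 245.]
20 TL front [108. 123.] [502.  42.] back [107. 140.] [484.  50.]
20 TR front [243. 130.] [536. 118.] back [242. 146.] [518. 126.]
20 BL front [106.  99.] [549. 156.] back [105. 115.] [532. 163.]
20 BR front [235. 105.] [585. 235.] back [234. 121.] [567. 242.]
29 TL front [107. 134.] [491.  47.] back [106. 150.] [475.  56.]
29 TR front [242. 140.] [524. 123.] back [241. 156.] [508. 133.]
29 BL front [107.  90.] [559. 150.] back [106. 105.] [543. 159.]
29 BR front [236.  96.] [595. 228.] back [235. 111.] [578. 238.]
[[108 117 117 114 112 115 116 116 119 118 114 116 115 114 113 114 114 116
  117 116 115 118 117 115 1
[... 4642 characters left out ...]
130 115 119 128 121 103]
 [ 46  44  91 141 165 162 163 161 151 118 132 172 187 195 209 212 212 202]
 [ 44  44  91 144 164 165 162 164 159 137 147 186 218 238 244 241 239 235]
 [ 45  47  88 144 162 163 162 162 162 149 153 194 221 226 212 192 183 181]
 [ 42  47  90 144 163 165 162 164 167 161 169 195 197 164 121  97  88  92]
 [ 41  45  87 144 162 163 162 165 180 198 195 181 151  96  56  53  53  59]
 [ 44  50  90 141 162 162 162 165 196 226 217 172 108  55  54  47  51  54]
 [ 41  47  88 139 161 161 162 165 184 211 207 161  88  44  49  49  49  44]
 [ 41  48  89 141 162 163 162 164 166 174 171 139  78  43  36  33  38  30]
 [ 47  43  89 139 160 163 161 162 163 165 164 148 103  49  36  34  35  39]]
```

The pictures put the stage tilt at roughly 20°, and contact will refine that. The tool can only turn about the vertical, so I plan to:
- grip the carrier across its width, so it can pivot to flush in the pads;
- stand the panel on its foot and tip it over inside half-open jaws.

The panel comes first.

Run:
```python
from h import *
np.set_printoptions(precision=4,suppress=True)
c=lambda u,v:(u/3.6+200-.36,v/3.6+130-.36)
for n,p,z in(("panL",c(150,357),.156),("panMidLow",c(212,350),.156),("rackBL",c(170,437),.033),("rackBR",c(302,423),.033),("rackTR",c(298,337),.033)): print(n,cast("top",p,z))
# side: panel top ends at crop (77,55)?,(107,80)
d=lambda u,v:(u/3.6+265-.36,v/3.6+140-.36)
print("side panel top far/near",cast("side",d(80,52),.156),cast("side",d(107,82),.156))
print("slide top side",cast("side",d(305,400),.128))
go([.50,-.15,.27],-30)
```

```text
panL [0.4587 0.2577 0.156 ]
panMidLow [0.464  0.2018 0.156 ]
rackBL [0.3906 0.2593 0.033 ]
rackBR [0.4019 0.1302 0.033 ]
rackTR [0.4866 0.1336 0.033 ]
side panel top far/near [0.4588 0.254  0.156 ] [0.4709 0.1817 0.156 ]
slide top side [ 0.5132 -0.2875  0.128 ]
shift [-265.1 -400.8  -39. ] turn -36.9 yaw -66.9 pos [ 0.2355 -0.5512  0.2305] F [-0.2  -0.25 -0.69] t 0.1 w 0.0853
```

```bash
python3 -m handwheel '[[100,[-265,-401,-39],-37],[100,[-265,-401,-39],-37],[100,[-265,-401,-39],-37],[100,[-265,-401,-39],-37],[100,[-265,-401,-39],-37]]' 30
python3 -m handwheel '[[100,[0,0,0],0]]'; python3 -c "
from h import *
go([.463,.202,.25],5)"
```

```text
time: 0.72
position: [0.4079, -0.2898, 0.2565]
eef_rot: [[0.867, -0.497, -0.0], [-0.497, -0.867, 0.0], [-0.0, -0.0, -1.0]]
force: [0.6, -1.1, 0.9]
grip_width: 0.0858
time: 0.85
position: [0.4089, -0.2879, 0.2567]
eef_rot: [[0.87, -0.493, 0.0], [-0.493, -0.87, 0.001], [-0.0, -0.001, -1.0]]
force: [-0.1, -0.2, 0.4]
grip_width: 0.0856
shift [-194.4 -453.     7.4] turn -34.5 yaw -29.5 pos [ 0.4089 -0.2879  0.2567] F [-0.12 -0.25  0.38] t 0.85 w 0.0856
```

```bash
python3 -m handwheel '[[100,[-194,-453,7],-34],[100,[-194,-453,7],-34],[100,[-194,-453,7],-34],[100,[-194,-453,7],-34],[100,[-194,-453,7],-34]]' >/dev/null
python3 -c "
from h import *
go([.463,.202,.25],5)"
```

```text
shift [  32.3 -180.9    1.9] turn -0.9 yaw 4.1 pos [0.4437 0.0193 0.252 ] F [ 0.01 -0.28  0.29] t 1.48 w 0.0857
```

```bash
python3 -m handwheel '[[100,[32,-181,2],-1],[100,[32,-181,2],-1],[100,[32,-181,2],-1],[100,[32,-181,2],-1],[100,[32,-181,2],-1]]' >/dev/null
python3 -c "
from h import *
go([.463,.202,.118],5)"
python3 -m handwheel '[[100,[0,0,40],0],[100,[0,0,80],0],[60,[0,0,132],0],[40,[0,0,132],0],[40,[0,0,132],0]]' >/dev/null
python3 - <<'E'
from h import *
go([.463,.202,.118],5)
a=ctrl.snapshot("top"); b=ctrl.snapshot("side")
cv2.imwrite("pics/g1.png",np.hstack([cv2.resize(a[190:260,225:300],None,fx=5,fy=5,interpolation=2),cv2.resize(b[120:190,250:325],None,fx=5,fy=5,interpolation=2)]))
E
```

```text
shift [  0.9  -1.8 131.7] turn 0.1 yaw 5.1 pos [0.4624 0.2003 0.2497] F [-0.33  0.45 -0.29] t 2.1 w 0.0856
shift [-0.3 -1.5  1.4] turn 0.0 yaw 5.0 pos [0.4634 0.2005 0.1194] F [0.73 0.65 0.42] t 2.73 w 0.0345
```

View pics/g1.png

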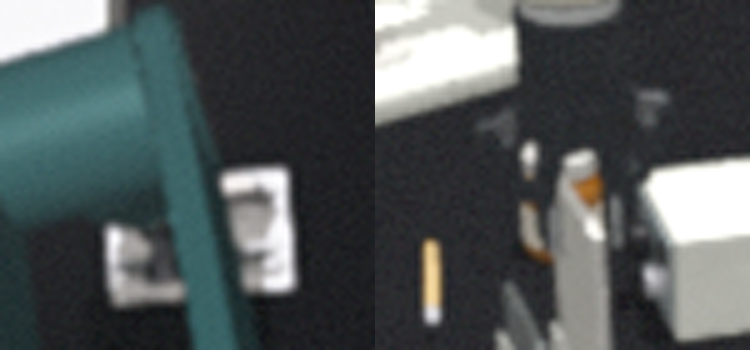

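The arm hides the top view. The side view has the panel standing between the fingers (about columns 528 and 617, panel at about 580). Closing now.

```bash
python3 -m handwheel '[[15,[0,0,0],0],[8,[0,0,0],0],[0,[0,0,0],0],[0,[0,0,0],0]]' 40
python3 -m handwheel '[[0,[0,0,-20],0],[0,[0,0,-40],0],[0,[0,0,-60],0],[0,[0,0,-60],0]]'
python3 -c "
from h import *
go([.6415,.216,.18],90)"
```

```text
time: 3.32
position: [0.4622, 0.2017, 0.1196]
eef_rot: [[0.996, 0.089, 0.0], [0.089, -0.996, 0.0], [0.0, -0.0, -1.0]]
force: [-3.4, -1.3, 11.5]
grip_width: 0.0079
time: 3.82
position: [0.4637, 0.202, 0.1799]
eef_rot: [[0.996, 0.09, 0.004], [0.09, -0.996, 0.001], [0.004, -0.001, -1.0]]
force: [0.2, -0.4, -0.6]
grip_width: 0.0076
shift [178.3   2.    0.6] turn -84.8 yaw 5.2 pos [0.4637 0.202  0.1799] F [ 0.24 -0.42 -0.6 ] t 3.83 w 0.0076
```

```bash
python3 -m handwheel '[[0,[40,10,-10],0],[0,[75,19,-20],-8],[0,[75,19,-20],-18],[0,[75,19,-20],-28],[0,[75,19,-20],-38]]' >/dev/null
python3 -m handwheel '[[0,[0,0,0],-10],[0,[0,0,0],-20],[0,[0,0,0],-30],[0,[0,0,0],-40],[0,[0,0,0],-47]]'
python3 -c "
from h import *
go([.6415,.216,.14],90)"
```

```text
time: 5.08
position: [0.5382, 0.1892, 0.197]
eef_rot: [[-0.007, 1.0, -0.002], [1.0, 0.007, -0.0], [-0.0, -0.002, -1.0]]
force: [-0.5, 0.3, -1.7]
grip_width: 0.0075
shift [ 26.1 103.6  56.9] turn 0.4 yaw 90.4 pos [0.5382 0.1892 0.197 ] F [-0.51  0.28 -1.73] t 5.08 w 0.0075
```

```bash
python3 -m handwheel '[[0,[26,52,10],0],[0,[26,104,30],0],[0,[26,104,62],0],[0,[26,104,77],0],[0,[26,104,77],0]]'
python3 - <<'E'
from h import *
go([.6415,.216,.112],90)
b=ctrl.snapshot("side");a=ctrl.snapshot("top")
cv2.imwrite("pics/p1.png",np.hstack([cv2.resize(b[110:210,270:380],None,fx=5,fy=5,interpolation=2),cv2.resize(a[140:240,200:250],None,fx=5,fy=5,interpolation=2)]))
E
```

```text
time: 5.7
position: [0.6407, 0.2152, 0.1193]
eef_rot: [[-0.003, 1.0, -0.004], [1.0, 0.003, -0.001], [-0.001, -0.004, -1.0]]
force: [-0.1, 0.3, -1.0]
grip_width: 0.0076
shift [0.8 0.8 7.3] turn 0.1 yaw 90.1 pos [0.6407 0.2152 0.1193] F [-0.07  0.35 -0.98] t 5.7 w 0.0076
```

View pics/p1.png

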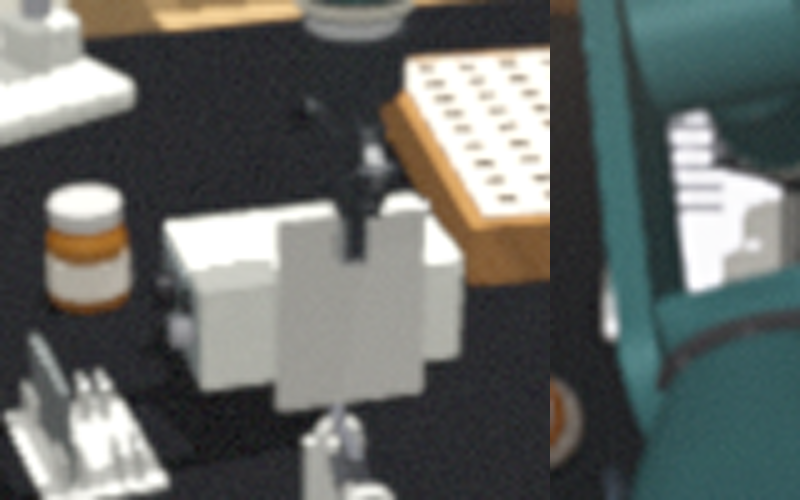

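The panel hangs upright in front of the controller face, bottom edge at about (275-425, 405). Lowering until it touches.

```bash
for i in 1; do python3 -m handwheel '[[0,[0,0,3],0],[0,[0,0,4],0],[0,[0,0,4],0]]'|grep -E "pos|force"; done; python3 -m handwheel '[[0,[0,0,2],0],[0,[0,0,2],0]]' |grep -E "pos|force"; python3 -m handwheel '[[0,[0,0,2],0],[0,[0,0,2],0]]' |grep -E "pos|force"
```

```text
position: [0.6428, 0.2156, 0.1176]
force: [-0.2, -0.6, -0.3]
position: [0.6426, 0.2155, 0.115]
force: [0.2, 0.5, -1.0]
position: [0.6431, 0.2156, 0.1137]
force: [-0.4, 0.4, 3.0]
```

```bash
python3 -m handwheel '[[20,[0,0,0],0],[41,[0,0,0],0],[41,[0,0,0],0],[41,[0,0,0],0]]'|grep -E "pos|force|grip"; python3 -m handwheel '[[41,[5,0,0],0],[41,[10,0,0],0],[41,[15,0,0],0],[41,[20,0,0],0],[41,[25,0,0],0]]' |grep -E "pos|force|grip"
python3 -m handwheel '[[41,[4,0,0],0],[41,[8,0,0],0],[41,[12,0,0],0],[41,[16,0,0],0],[41,[18,0,0],0]]' |grep -E "pos|force|grip"
python3 - <<'E'
from h import *
go([.6415,.267,.118],90)
b=ctrl.snapshot("side")
cv2.imwrite("pics/p2.png",cv2.resize(b[110:210,270:380],None,fx=5,fy=5,interpolation=2))
E
```

```text
position: [0.6427, 0.2155, 0.113]
force: [0.1, 0.1, 0.2]
grip_width: 0.0354
position: [0.6427, 0.241, 0.1132]
force: [-0.1, 0.2, -0.3]
grip_width: 0.0352
position: [0.6427, 0.2588, 0.1132]
force: [-0.2, -1.1, -0.2]
grip_width: 0.0349
shift [ 8.2 -1.2 -4.8] turn 0.1 yaw 90.1 pos [0.6427 0.2588 0.1132] F [-0.21 -1.12 -0.2 ] t 8.43 w 0.0349
```

View pics/p2.png

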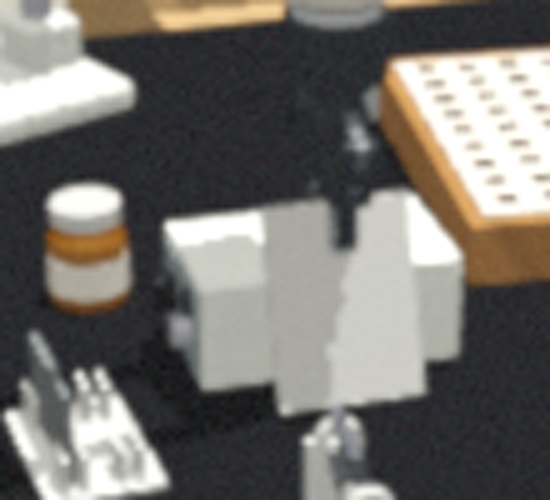

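The panel leans in the jaws with its foot still in place, at about (280-425, 410-395). A bit further, then I'll lift clear.

```bash
python3 -m handwheel '[[41,[3,0,0],0],[41,[6,0,0],0],[41,[8,0,0],0],[41,[8,0,0],0]]'|grep -E "pos|force|grip"; python3 -m handwheel '[[45,[0,0,-4],0],[45,[0,0,-12],0],[45,[0,0,-30],0],[45,[0,0,-80],0],[45,[0,0,-140],0]]' |grep -E "pos|force|grip"
python3 - <<'E'
from h import *
b=ctrl.snapshot("side")
cv2.imwrite("pics/p3.png",cv2.resize(b[110:210,270:380],None,fx=5,fy=5,interpolation=2))
go([.51,-.29,.27],-100)
E
```

```text
position: [0.6426, 0.2667, 0.1132]
force: [0.5, -1.1, -0.9]
grip_width: 0.0348
position: [0.642, 0.2662, 0.2548]
force: [2.2, -0.7, 0.3]
grip_width: 0.0384
shift [-557.4 -137.8   -8.4] turn -169.9 yaw 90.1 pos [0.6466 0.2677 0.2657] F [2.29 0.58 5.36] t 9.65 w 0.0382
```

View pics/p3.png

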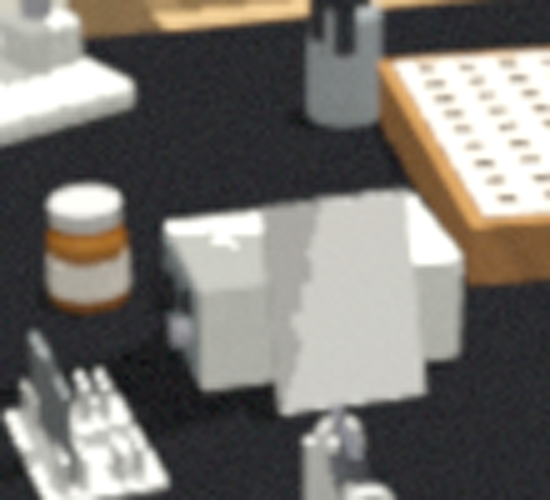

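The panel leans on the box and is released, with its foot still at about (280-425, 412-395). Now the carrier.

```bash
python3 -m handwheel '[[100,[-557,-138,-10],0],[100,[-557,-138,-10],0],[100,[-557,-138,-10],0],[100,[-557,-138,-10],0],[100,[-557,-138,-10],4]]'>/dev/null; python3 -c "
from h import *
go([.513,-.292,.25],81.2)"
```

```text
shift [-256.3  -37.5   10.2] turn 4.9 yaw 86.1 pos [ 0.568  -0.0389  0.2602] F [ 1.09 -1.02 -0.34] t 10.28 w 0.085
```

```bash
python3 -m handwheel '[[100,[-256,-38,0],5],[100,[-256,-38,0],5],[100,[-256,-38,0],5],[100,[-256,-38,0],5],[100,[-256,-38,10],5]]'>/dev/null; python3 -c "
from h import *
go([.513,-.292,.09],81.2)"
```

```text
shift [  3.   -1.  160.5] turn -0.3 yaw 80.9 pos [ 0.513  -0.2945  0.2505] F [0.98 1.03 0.21] t 10.9 w 0.0854
```

```bash
python3 -m handwheel '[[100,[3,-1,50],0],[100,[3,-1,100],0],[100,[3,-1,150],0],[100,[3,-1,160],0],[60,[3,-1,160],0]]'|grep -E "pos|force|grip"; for i in 1; do python3 -m handwheel '[[55,[0,0,0],0],[50,[0,0,0],0]]' 20|grep -E "pos|force|grip"; done
python3 - <<'E'
from h import *
b=ctrl.snapshot("side"); a=ctrl.snapshot("top")
cv2.imwrite("pics/c1.png",np.hstack([cv2.resize(b[215:305,310:370],None,fx=6,fy=6,interpolation=2),cv2.resize(a[180:270,380:430],None,fx=6,fy=6,interpolation=2)]))
E
```

```text
position: [0.513, -0.2863, 0.0892]
force: [-0.3, -0.6, -0.3]
grip_width: 0.0698
position: [0.5138, -0.2875, 0.0906]
force: [-0.4, -0.5, 0.2]
grip_width: 0.0428
```

View pics/c1.png

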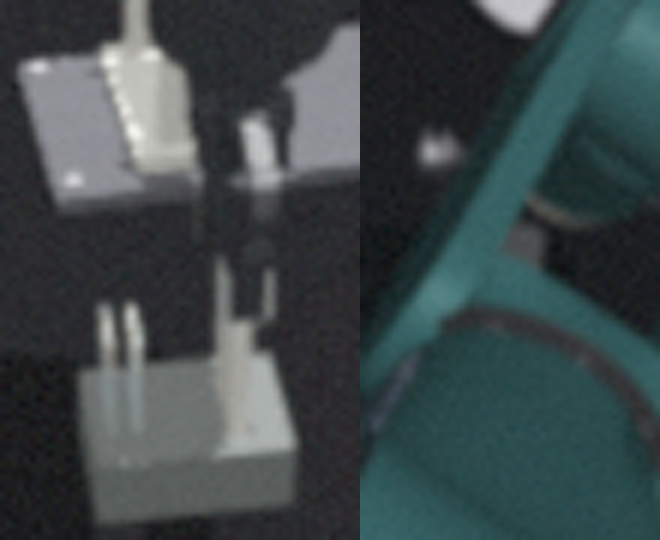

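In the side view the near finger sits in front of the carrier (about column 245, carrier at 215-275), so they're lined up. Closing in steps and watching the side force.

```bash
python3 -m handwheel '[[46,[0,0,0],0],[46,[0,0,0],0]]' 20|grep -E "pos|force|grip";python3 -m handwheel '[[43,[0,0,0],0],[43,[0,0,0],0]]' 20|grep -E "pos|force|grip"
```

```text
position: [0.5127, -0.2869, 0.0888]
force: [-0.2, -1.4, 0.9]
grip_width: 0.0395
position: [0.5129, -0.2876, 0.0889]
force: [-0.3, -4.3, 3.6]
grip_width: 0.0371
```

```bash
python3 -m handwheel '[[43,[-1.5,0,0],0],[43,[-1.5,0,0],0]]' 20|grep -E "pos|force|grip";python3 -m handwheel '[[40,[0,0,0],0],[38,[0,0,0],0],[38,[0,0,0],0]]' 25|grep -E "pos|force|grip"
```

```text
position: [0.5124, -0.2884, 0.0887]
force: [-1.3, -4.5, 2.1]
grip_width: 0.0371
position: [0.5125, -0.2884, 0.0887]
force: [-0.3, -3.8, 3.0]
grip_width: 0.0368
```

```bash
python3 -m handwheel '[[30,[0,0,0],0],[30,[0,0,-10],0],[30,[0,0,-25],0],[30,[0,0,-45],0],[30,[0,0,-45],0]]' 40|grep -E "pos|force|grip"; python3 -m handwheel '[[30,[0,0,-50],0],[30,[0,0,-100],0],[30,[0,0,-100],0]]'|grep -E "pos|force|grip"
python3 - <<'E'
from h import *
b=ctrl.snapshot("side")
cv2.imwrite("pics/c2.png",cv2.resize(b[130:290,290:400],None,fx=3.6,fy=3.6,interpolation=2))
P=[.605,-.0575,.27]
go(P,86.25)
E
```

```text
position: [0.5129, -0.2875, 0.1348]
force: [0.5, 0.3, -0.7]
grip_width: 0.0355
position: [0.5144, -0.2888, 0.2371]
force: [-0.5, -0.2, -1.3]
grip_width: 0.0355
shift [241.9  55.5 -35.3] turn -5.1 yaw 81.1 pos [ 0.513  -0.288   0.2346] F [ 0.28 -0.25 -1.69] t 14.05 w 0.0355
```

```bash
python3 -c "
from h import *
go([.61,-.0593,.26],86.25)"
python3 -m handwheel '[[30,[60,18,-25],0],[30,[120,36,-25],-2],[30,[180,54,-25],-5],[30,[241,60,-25],-5],[30,[241,60,-25],-5]]' 40|grep -E "pos|force|grip"
python3 -c "
from h import *
go([.61,-.0593,.16],86.25)"
```

```text
shift [240.9  60.7 -25.3] turn -5.1 yaw 81.1 pos [ 0.513  -0.288   0.2346] F [ 0.28 -0.25 -1.69] t 14.05 w 0.0355
position: [0.6078, -0.0543, 0.2557]
force: [-1.2, 0.1, -0.0]
grip_width: 0.0356
shift [-5.2  3.  95.6] turn 0.2 yaw 86.4 pos [ 0.6078 -0.0543  0.2557] F [-1.16  0.1  -0.04] t 14.68 w 0.0356
```

```bash
python3 -m handwheel '[[30,[0,0,20],0],[30,[0,0,50],0],[30,[0,0,80],0],[30,[0,0,99],0],[30,[0,0,99],0]]' 40|grep -E "pos|force|grip"
python3 - <<'E'
from h import *
go([.60,-.0585,.16],86.25)
b=ctrl.snapshot("side");a=ctrl.snapshot("top")
cv2.imwrite("pics/d1.png",np.hstack([cv2.resize(b[150:250,310:390],None,fx=6,fy=6,interpolation=2),cv2.resize(a[150:250,310:360],None,fx=6,fy=6,interpolation=2)]))
E
```

```text
position: [0.6056, -0.0594, 0.1562]
force: [-0.3, -0.5, -0.3]
grip_width: 0.0355
shift [ 0.5 -5.7 -3.8] turn -0.2 yaw 86.1 pos [ 0.6056 -0.0594  0.1562] F [-0.28 -0.48 -0.33] t 15.3 w 0.0355
```

View pics/d1.png

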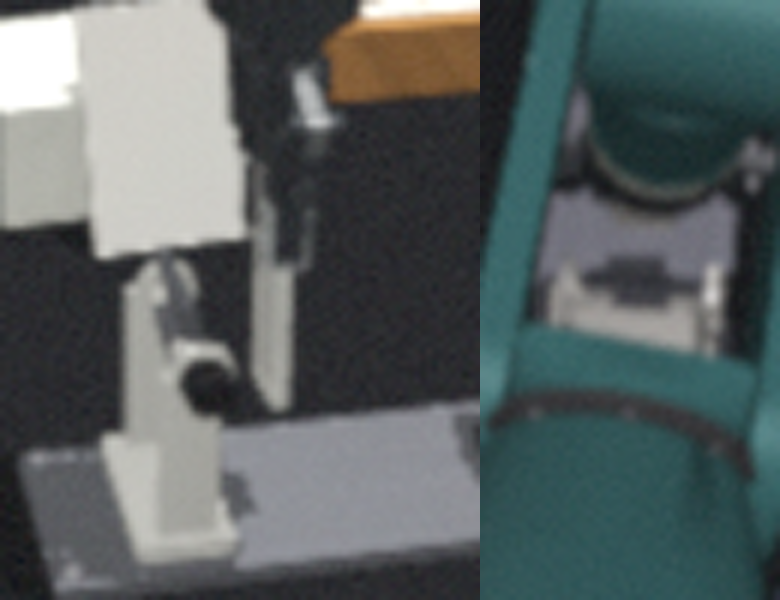

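The carrier hangs upright in front of the stage, bottom at about side crop (255-292, 405), with the face and cheeks clear behind it. Moving towards the face to find contact.

```bash
python3 -m handwheel '[[30,[0.5,-4,0],0],[30,[0.5,-8,0],0],[30,[0.5,-10,0],0],[30,[0.5,-10,0],0]]' 25|grep -E "pos|force|grip"
for i in 1; do python3 -m handwheel '[[30,[0,-3,0],0],[30,[0,-3,0],0]]'|grep -E "pos|force"; done; python3 -m handwheel '[[30,[0,-3,0],0],[30,[0,-3,0],0]]'|grep -E "pos|force"
```

```text
position: [0.5987, -0.0581, 0.1599]
force: [0.7, 0.2, -1.8]
grip_width: 0.0357
position: [0.5955, -0.0579, 0.1596]
force: [0.7, -0.2, -1.3]
position: [0.5925, -0.0577, 0.1595]
force: [-0.5, -0.1, -0.9]
```

```bash
python3 -m handwheel '[[30,[0,-2,0],0],[30,[0,-2,0],0]]'|grep -E "pos|force"; python3 -m handwheel '[[30,[0,-2,0],0],[30,[0,-2,0],0]]'|grep -E "pos|force";python3 -m handwheel '[[30,[0,-2,0],0],[30,[0,-2,0],0]]'|grep -E "pos|force"
```

```text
position: [0.5906, -0.0575, 0.1596]
force: [-0.3, 0.5, -1.1]
position: [0.5886, -0.0574, 0.1596]
force: [-0.1, 0.1, -0.5]
position: [0.5866, -0.0573, 0.1596]
force: [0.1, -0.3, -0.5]
```

```bash
for r in 1; do python3 -m handwheel '[[30,[0,-2,0],0],[30,[0,-2,0],0]]'|grep -E "pos|force"; python3 -m handwheel '[[30,[0,-2,0],0],[30,[0,-2,0],0]]'|grep -E "pos|force";python3 -m handwheel '[[30,[0,-2,0],0],[30,[0,-2,0],0]]'|grep -E "pos|force"; done
```

```text
position: [0.5846, -0.0571, 0.1596]
force: [0.3, -0.1, -1.4]
position: [0.5826, -0.057, 0.1596]
force: [0.3, -0.0, -1.2]
position: [0.5806, -0.0568, 0.1596]
force: [-0.2, 0.3, -0.3]
```

```bash
python3 -m handwheel '[[30,[0,-2,0],0],[30,[0,-2,0],0]]'|grep -E "pos|force"; python3 -m handwheel '[[30,[0,-2,0],0],[30,[0,-2,0],0]]'|grep -E "pos|force"
python3 - <<'E'
from h import *
print(np.round(ctrl.get_state()["torque"],3))
b=ctrl.snapshot("side"); cv2.imwrite("pics/e1.png",b)
g=cv2.cvtColor(b,6)
for r in range(193,222,2): print(r,g[r,334:364])
E
```

```text
position: [0.5786, -0.0567, 0.1596]
force: [0.4, 0.0, -0.2]
position: [0.577, -0.0567, 0.1597]
force: [0.1, 0.7, -1.0]
[-0.045 -0.146 -0.044]
193 [ 80 106 103  91  90 108 110  72  73 120 136 113  84  77  78  78  87  82
  53  44  44  43  42  37  44  42  40  42  43  42]
195 [164 169 141  99  97 127 180 172 110 125 140 141 148 150 131  93  58  45
  45  41  43  42  45  43  46  39  43  46  45  42]
197 [166 168 163 128  92  92 111 140 132 131 145 145 157 160 137  87  48  42
  44  39  44  45  42  43  42  42  44  46  43  43]
199 [165 174 180 153  97  83  92 106 109 129 146 150 154 159 137  89  50  46
  44  43  44  40  44  41  47  42  45  41  41  46]
201 [161 138 110  94  88  79  83  85  77 122 144 149 156 158 138  95  52  43
  44  44  39  46  43  44  39  43  43  43  44  45]
203 [161 145 108  90  86  80  75  74  82 124 144 147 157 160 138  88  43  40
  43  43  40  39  44  39  45  42  39  44  43  40]
205 [162 160 133  95  88  88  83  76  79 111 134 148 157 163 140  90  54  43
  46  44  44  43  44  45  39  43  44  46  37  39]
207 [164 163 151 119 129 170 171 154 147 158 166 167 169 165 141  91 
[... 246 characters left out ...]
101  79  51  44
  43  45  42  39  44  40  41  41  43  44  42  41]
213 [162 163 178 190 179 144  82  40  37  32  32  38  36  38  55  56  40  46
  45  46  49  46  43  40  45  44  42  43  48  39]
215 [161 163 164 164 165 149 105  45  30  36  37  30  37  33  34  37  44  39
  43  41  43  41  44  40  42  46  39  41  44  41]
217 [162 163 163 165 165 162 148 104  43  36  33  35  28  30  32  40  42  49
  36  45  44  43  43  44  42  44  43  44  46  40]
219 [163 163 164 164 165 164 163 154 135 110  97 104  89  53  43  39  43  41
  48  47  53  49  57  50  55  61  65  71  79  85]
221 [161 162 164 163 166 163 163 164 161 161 159 160 139 113 107 103 107 109
 115 120 127 131 143 147 142 143 142 143 142 143]
```

```bash
for r in 1; do python3 -m handwheel '[[30,[0,-2,0],0],[30,[0,-2,0],0],[30,[0,-2,0],0]]'|grep -E "pos|force"; python3 -c "
from h import *
print(np.round(ctrl.get_state()['torque'],3))"
python3 -m handwheel '[[30,[0,-2,0],0],[30,[0,-2,0],0],[30,[0,-2,0],0]]'|grep -E "pos|force"; python3 -c "
from h import *
print(np.round(ctrl.get_state()['torque'],3))"; done
```

```text
position: [0.5754, -0.0566, 0.1598]
force: [2.7, -0.2, -1.2]
[-0.125 -0.603 -0.059]
position: [0.5734, -0.0567, 0.1598]
force: [4.4, -2.6, -1.3]
[-0.5   -1.019 -0.075]
```

```bash
python3 -m handwheel '[[30,[0,-1,0],0],[30,[0,-2,0],0],[30,[0,-3,0],0],[30,[0,-3,0],0]]' 20|grep -E "pos|force"; python3 -c "
from h import *
print(np.round(ctrl.get_state()['torque'],3))"
python3 -m handwheel '[[30,[0,-1,0],0],[30,[0,-2,0],0],[30,[0,-3,0],0],[30,[0,-3,0],0]]'|grep -E "pos|force"
python3 - <<'E'
from h import *
print(np.round(ctrl.get_state()['torque'],3))
b=ctrl.snapshot("side"); cv2.imwrite("pics/e2.png",b)
g=cv2.cvtColor(b,6)
for r in range(187,214,2): print(r,g[r,330:356])
E
```

```text
position: [0.5699, -0.0563, 0.1597]
force: [3.5, -2.4, -1.2]
[-0.565 -0.841  0.009]
position: [0.5666, -0.0559, 0.1595]
force: [2.9, -1.8, -0.2]
[-0.553 -0.817 -0.014]
187 [205 203 204 202 203 203 199 168 100  70 104 115  89  53  45  48  52 106
 177 201 203 202 202 198 167  95]
189 [203 204 205 205 205 203 203 200 196 182 154 122  90  50  48  43  54 101
 162 170 142 116 106  93  71  53]
191 [183 179 179 186 186 167 144 130 108  88 110 118  89  52  45  46  52  90
  83  50  41  43  43  43  43  42]
193 [ 57  47  48  47  82 110 106  94 101 163 166 130  89  56  55  60  70  90
  83  48  42  39  47  43  40  40]
195 [ 41  47  72 125 163 170 142  99  98 141 163 155 141 141 143 147 123  75
  53  40  47  41  45  40  43  44]
197 [ 80 125 150 161 165 169 163 129  91  90 111 138 146 149 159 158 126  66
  40  43  41  40  50  44  39  44]
199 [ 90 146 166 168 165 173 180 152 101  86  91 110 132 144 155 157 132  80
  47  41  45  45  44  39  39  39]
201 [ 90 144 164 166 162 140 107  96  84  81  84  86 105 130 154 159 136  93
  52  43  44  43  42  42  43  41]
203 [ 92 145 163 164 163 144 114  97  91  81  72  77  87 120 149 161 148 109
  51  43  41  41  46  45  37  42]
205 [ 93 142 161 164 165 158 133  93  92  90  83  76  80 109 147 162 161 124
  61  42  45  41  41  43  45  41]
207 [ 89 143 163 163 162 164 151 117 131 168 171 155 150 157 178 203 198 154
  82  44  42  45  42  41  42  43]
209 [ 90 140 164 164 164 162 164 148 146 167 179 172 160 151 150 169 193 192
 146  71  39  44  50  44  42  45]
211 [ 90 142 164 163 163 164 168 171 170 164 131  84  49  42  47  56  67  94
 106  83  45  39  40  46  45  40]
213 [ 89 142 162 162 161 165 170 178 172 140  80  44  41  42  42  40  41  39
  60  55  47  47  46  43  44  44]
```

The carrier is pivoting in the grip: its front edge is at column 346.5 on row 197 and 348 on row 207. The force has levelled off near 3 N and the stage pixels haven't changed. Continuing along the arc.

```bash
cat > c.py <<'E'
from h import *
s=ctrl.get_state(); print("p",np.round(s["position"],4),"F",np.round(s["force"],1),"T",np.round(s["torque"],2),"t",round(s["time"],1),"w",round(s["grip_width"],4))
E
python3 -m handwheel '[[30,[0,-3,0.2],0],[30,[0,-6,0.6],0],[30,[0,-9,1.1],0],[30,[0,-9,1.1],0]]'>/dev/null; python3 c.py
python3 -m handwheel '[[30,[0,-2,0.3],0],[30,[0,-4,0.7],0],[30,[0,-4,0.7],0]]'>/dev/null; python3 c.py
python3 -m handwheel '[[30,[0,-1.5,0.3],0],[30,[0,-3,0.7],0],[30,[0,-3,0.7],0]]'>/dev/null; python3 c.py
```

```text
p [ 0.5573 -0.0552  0.1584] F [ 2.8 -1.6  1. ] T [-0.5  -0.66 -0.08] t 20.8 w 0.0354
p [ 0.5558 -0.0552  0.1582] F [ 7.4 -2.3 -1.1] T [-0.31 -1.49 -0.09] t 21.1 w 0.0354
p [ 0.5544 -0.0551  0.1581] F [11.  -2.4 -1.1] T [-0.28 -1.88 -0.02] t 21.5 w 0.0356
```

The flush point shows in the data. The force jumped from 3 N to 7 N at x≈0.556, and its moment arm dropped from 0.23 m to about 0.17 m, so the top edge is touching too, at a tilt of about 12°. I'll back off slightly to share the load between both edges, then look.

```bash
python3 -m handwheel '[[30,[0,1.2,-0.2],0],[30,[0,2.3,-0.5],0],[30,[0,2.3,-0.5],0],[30,[0,2.3,-0.5],0]]'>/dev/null; python3 c.py
python3 - <<'E'
from h import *
b=ctrl.snapshot("side"); a=ctrl.snapshot("top"); cv2.imwrite("pics/f_side.png",b); cv2.imwrite("pics/f_top.png",a)
s0=cv2.imread("pics/side0.png")
U=lambda i,x,y,w,h,f:cv2.resize(i[y:y+h,x:x+w],None,fx=f,fy=f,interpolation=2)
cv2.imwrite("pics/f.png",np.hstack([U(b,320,165,42,60,9),U(a,310,160,50,68,8)[:540]]))
E
```

```text
p [ 0.5546 -0.0551  0.1581] F [ 6.3 -1.9  0. ] T [-0.36 -1.15 -0.04] t 22.0 w 0.0355
```

View pics/f.png

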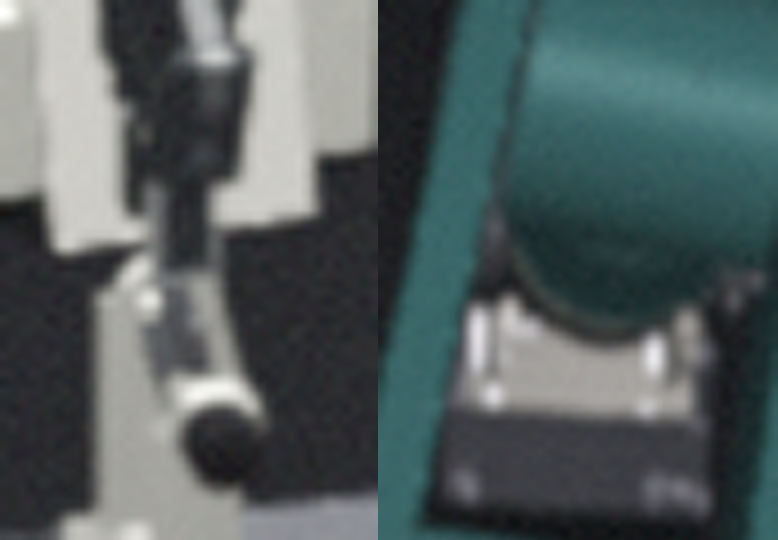

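The carrier lies along the plate, with the strip from (220,280) to (245,390) beside the dark plate edge. At the 11 N push the moment arm had fallen to "top edge only", so the lower end may have lifted slightly. To test that, I'll retreat, take a zero reading, and touch again gently.

```bash
cat > m.py <<'E'
from h import *
S=[]
for i in range(6): ctrl.snapshot("side"); s=ctrl.get_state(); S.append(np.r_[s["position"]*1 if 0 else s["position"],s["force"],s["torque"]])
S=np.mean(S,0); print("p",S[:3].round(4),"F",S[3:6].round(2),"T",S[6:].round(3),"t",round(s["time"],1))
E
python3 -m handwheel '[[30,[0,4,0],0],[30,[0,8,0],0],[30,[0,8,0],0],[30,[0,8,0],0]]'>/dev/null; python3 m.py
python3 -m handwheel '[[30,[0,-2.5,0],0],[30,[0,-5,0],0],[30,[0,-5,0],0]]'>/dev/null; python3 m.py
python3 -m handwheel '[[30,[0,-1.2,0],0],[30,[0,-1.2,0],0]]'>/dev/null; python3 m.py
```

```text
p [ 0.5609 -0.0555  0.1575] F [ 0.12 -0.07 -1.01] T [-0.009 -0.006 -0.005] t 22.9
p [ 0.5562 -0.0552  0.1576] F [ 0.22  0.24 -0.9 ] T [-0.007 -0.005 -0.026] t 23.6
p [ 0.555  -0.0552  0.1576] F [ 0.26 -0.35 -1.14] T [-0.009 -0.02  -0.022] t 24.1
```

```bash
python3 -m handwheel '[[30,[0,-1,0],0],[30,[0,-1,0],0]]'>/dev/null; python3 m.py
python3 -m handwheel '[[30,[0,-0.8,0],0],[30,[0,-0.8,0],0]]'>/dev/null; python3 m.py
```

```text
p [ 0.5548 -0.0552  0.1578] F [ 3.44 -0.01 -1.64] T [ 0.006 -0.678 -0.019] t 24.7
p [ 0.5546 -0.0552  0.158 ] F [ 6.46  0.13 -2.6 ] T [ 0.012 -1.082 -0.037] t 25.2
```

The zero readings are clean. At first re-touch (3.4 N) the moment arm is 0.197 m, between "lower edge" (0.235) and "top edge" (0.172), so both edges carry load and the carrier is flush. At 6.5 N the load moves to the top edge. I'll back off to about 3 N and check.

```bash
python3 -m handwheel '[[30,[0,0.9,0],0],[30,[0,0.9,0],0],[30,[0,0.9,0],0]]'>/dev/null; python3 m.py
python3 - <<'E'
from h import *
b=ctrl.snapshot("side"); s0=cv2.imread("pics/side0.png"); f=cv2.imread("pics/f_side.png")
# panel foot corners in p3 frame (crop 5x, offset 270,110), on the bench
for u,v in((280,412),(425,395)): print("foot",cast("side",(270+u/5-.4,110+v/5-.4),0).round(4))
g=lambda i:cv2.GaussianBlur(cv2.cvtColor(i,6),(3,3),0)
for nm,(x0,y0,x1,y1) in dict(panelL=(322,150,336,192),jar=(275,143,300,175),rackplate=(268,170,306,215),forceps=(250,250,305,270),vial1=(405,238,422,265),petri=(388,272,432,302),vial2=(283,315,303,345),brush=(255,163,266,188)).items():
    print(nm,"max diff start/f",cv2.absdiff(g(b),g(s0))[y0:y1,x0:x1].max(),cv2.absdiff(g(b),g(f))[y0:y1,x0:x1].max())
E
```

```text
p [ 0.5547 -0.0552  0.1579] F [ 5.06 -0.27  0.78] T [-0.016 -0.944 -0.009] t 25.9
foot [0.5896 0.2239 0.    ]
foot [0.7003 0.2192 0.    ]
panelL max diff start/f 209 15
jar max diff start/f 124 5
rackplate max diff start/f 110 6
forceps max diff start/f 18 5
vial1 max diff start/f 4 4
petri max diff start/f 6 5
vial2 max diff start/f 4 5
brush max diff start/f 8 3
```

```bash
python3 -m handwheel '[[30,[0,0.6,0],0],[30,[0,0.6,0],0],[30,[0,0.6,0],0]]'>/dev/null; python3 m.py
```

```text
p [ 0.5548 -0.0552  0.1577] F [ 3.67 -0.55  3.09] T [-0.066 -0.709 -0.033] t 26.6
```

```bash
python3 -c "
from workcell import ctrl
print(ctrl.sign_off())"
```

```text
the job is handed in; nothing more can be done
None
```

I handed the job in at about 26.6 s of the 59 s; no verdict came back. The panel leans released on the controller, and the carrier is still gripped, pressed lightly on the stage face.

- **Panel:** I pinched it from the rack, stood it in front of the plain side and tipped it over inside half-open jaws. My last measurement put its foot about 34 mm from the box face and 4 mm off the middle, with a lean of about 0.33 rad. It had not moved between later pictures.
- **Carrier grip:** The tool only turns about the vertical, so I gripped the carrier by the plain end across its width, not its thickness. I let it pivot in the pads against the stage until it lay on the face, at a tilt of about 12–13°.
- **Flushness:** The last check read about 3.7 N pressing, with its moment arm (0.193 m) between the lower-edge and top-edge values, so both edges touch. An earlier 11 N push had loaded only the top edge, so I retreated and touched again gently. Flushness rests on these force readings; I had no close enough view to confirm it.
- **Specimen position:** By calculation it is within about 2 mm of the middle of the face. I did not see this in a picture.
- **Stage tilt:** I did not measure it directly at the end. The load on the pivot stayed near a third of its 1 Nm slip limit.
- **Bystanders:** The forceps, brush, petri dish and both vials look unchanged from the start. The jar and rack areas differ from the first picture, which I put down to the arm and panel having moved. They have not changed since the carrier was placed.

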